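# Prise open a candle mould with a scraper

### The arm

A 6-joint arm with a two-finger parallel gripper is mounted at the origin on the work surface. World frame = base frame: x ahead of the robot, y to its left, z up, the work surface at z = 0. Lengths are in mm, angles in degrees, forces in N, time in s.
With the tool pointing down it reaches from about 300 to 850 mm from the base axis. Payload 4.2 kg.
Tool frame: the origin (TCP) lies midway between the tips of the shut fingers; the grasp point (between the pads) lies 19 mm behind it (env.grip_depth is the distance from the TCP to the grasp point, in mm); z points along the fingers, y is the line along which they close (so a half turn about z gives the same grasp; the last joint's range is limited). The gripper opens to 91 mm and grips with 3 to 60 N. Pads are 32 mm wide; open, the fingers measure 118 mm over their backs; the gripper's body (76 mm by 178 mm) begins 60 mm behind the grasp point.
Start: joints at [69.041, 18.312, 89.639, -0, 72.044, -1.146], TCP at [194.899, 540.978, 213.976] pointing down, gripper open.
Joint ranges: [-177.97, 177.97], [-48.28, 115.42], [12.27, 149.76], [-77.06, 257.06], [2.81, 150.46], [-146.56, 146.56]. Speed limits (degrees/s): [147.25, 147.25, 180, 180, 180, 180].

### API

Orientations are given as [roll, pitch, yaw] about the fixed x, y, z axes, in that order (R = Rz(yaw) Ry(pitch) Rx(roll)).
In Python, from workcell import env, eyes gives the robot as it stands.
- The arm moves only by the tool send_rows, never from a script. Its argument "motion" is a list of rows, each a list of 7 numbers: the shift along the world's x, y, z normalised to -1 to 1, where 1 is 0.5 m, then the turn, a rotation vector about the world's x, y, z normalised to -1 to 1, where 1 is 60 degrees, then the opening, from -1 (shut) to 1 (fully open). A call has 1 to 20 rows; each row is the pose to reach, as a shift and turn from the pose commanded when the call began; what a row does not reach only later rows make up. A row lasts 1/8 s, in which the tool goes at most 62.5 mm and 10.7 degrees, less where a joint would pass 70% of its speed; a pose out of reach is approached as far as the arm can. A call with a number of a shift or a turn outside -1 to 1 is refused whole. A call with a gripper value outside its range is refused whole. The fingers move at their own pace and stop on an object; "squeeze" is the grip in N (left out, the last holds). Time passes only in rows, so rows that repeat a pose let the fingers close. It gives the time, the measured TCP pose, the force, the opening and the grip force at its end, in the units of the state.
- env.state(): the state, without advancing time (a new reading comes with each control period).
- eyes.grab_frame(name): name is "scene" or "top"; returns a dict with "pixels" (420x560x3 uint8, red, green, blue), "depth" (420x560 float32, mm along the optical axis (not along the pixel's ray), 0 where there is no reading), "fx", "fy", "cx", "cy" (pixels), "R" (3x3) and "t" (3): a world point X has camera coordinates R X + t. Camera axes: x right, y down, z forward; pixel columns grow to the right and rows downward; lengths in mm; the calibration is good to about 2 mm. A picture is of the moment at which its call begins.
- env.job_done(): hands the job in; it is judged then, once.
The state is a dict: "time_s": time; "qpos": joint angles; "qvel": joint speeds; "effort": joint torques, N m; "ee_pos": TCP position; "ee_rot": TCP orientation; "force": force on the tool from outside, world axes, zero at the start; "torque": the same for the moment, N m; "gripper_width": finger opening in mm; "gripper_force": force on a finger pad.
Only numpy, scipy, OpenCV 4.12 (cv2) and the standard library are available. Lean on these libraries where they do the work, as an engineer would, in place of code of your own. Each camera call takes 0.05 s, during which the arm holds its last target. There are 200 camera calls.

### The job

Prise the hot candle mould open with the scraper: pick it up from its board, work its blade into the pry notch while the mould is shut, press the handle down to lever until the spring catches let go, then swing the upper half right back to its stop with the blade, keeping the hand off the mould. Lay the scraper down flat on its own board again without dropping it. Leave the pillar candle lying in the lower half, and the finished candles and the brush as they are.

Things in the scene. Friction and masses are not known exactly. Their poses are not given: they have to be found in the camera images.
- mould: Bare aluminium split mould lying on a dark steel stand fixed to the table (base plate 150 x 200 mm). Origin: centre of the stand's underside; x level from the front (notch side, turned to the robot's left) to the hinge side, y along the mould, z up. A ribbed tube, 86 mm outside, 158 mm long in y, split level at z = 131 mm; 10 mm thick flanges on both halves front and back. Top when shut z = 174 mm.
- upper_half (a joint): Hinge of the upper half (0.3 kg), rad: 0 shut, grows as the front edge rises, 1.80 right back at its stop. Two catches hold it: about 25 N upward at the front edge starts it; they let go once that edge is about 8 mm up (0.07) and push it to about 0.14, where it rests ajar. Little hinge friction: left below about 1.2 it falls back onto the catches, beyond about 1.45 it falls open to its stop.
- notch (a point): Centre of the pry notch's mouth: middle of the front flange, at its front face (mould x = -55, y = 0, z = 128 mm). Mould's axes: the blade goes in along x. Recess in the lower flange, under the upper one: 64 wide (y), 6 high (floor 3 mm below this point, upper flange 3 mm above it), 16 mm deep (x). The upper flange's lower edge is bevelled over its outer 6 mm, so the mouth is 12 mm high (6 mm more above).
- lug_edge (a point): Middle of the outer edge of the pry lug, a 64 mm wide ledge seen from above: the notch's floor carried 8 mm out in front of the flanges (mould x = -63, y = 0, z = 125 mm). This edge is the fulcrum. With the blade tip 13 mm past the flange's front face the catches let go at a handle-down tilt of about 25 to 40 degrees, with about 10 N at the handle. Below and in front of it is free space down to the table.
- hinge (a point): Middle of the hinge axis at the back of the seam (mould x = 58, y = 0, z = 131 mm); the axis runs along the mould's y. The upper half's front flange spans 91 to 113 mm from the axis. Open, the upper half reaches z = 250 mm. The catches stand at the ends of the front flange, out to y = +-121 mm and up to z = 153 mm.
- scraper: Wax scraper, 165 mm long, 0.12 kg: dark wooden handle 85 x 26 wide x 18 mm thick (x = -65 to 20 mm) and a flat steel blade on to x = 100 mm, in the mid-plane, 3 mm thick, 45 mm wide over its last 32 mm. Origin: mid-thickness of the handle, 20 mm behind its front end, near the balance point: grip it here. x points to the blade's edge, z up off the flat. Lies flat, resting on its handle.
- blade_tip (a point): Middle of the scraper blade's front edge (scraper x = 100 mm), same axes as the scraper.
- tool_board: Plywood work board fixed on the table, on which the scraper lies: 240 (x) x 170 (y) x 18 mm, origin at the centre of its underside. Lies to the robot's left or right of the mould.
- pillar: Terracotta-coloured pillar candle lying inside the mould, 62 mm diameter x 130 mm, 0.38 kg; origin at its centre, its y axis along its length. Hidden until the mould is open.
- candle_bed (a point): Where the pillar candle's centre lies in the lower half (mould x = 0, y = 0, z = 129 mm), fixed to the mould.
- candle_board: A second plywood board, 240 x 170 x 18 mm, fixed, on the other side of the mould, with finished candles and a brush on it; origin at the centre of its underside.
- candle1: Finished terracotta-coloured votive candle standing on the second board, 54 mm diameter x 62 mm; origin at its underside.
- candle2: Another such candle.
- candle3: Another such candle.
- brush: Brush lying on the second board, 190 mm long, about 30 mm high; origin at the middle of its underside.
Mind the look-alikes: they are no part of the job. Leave any pink, purple or yellow look-alike of the scraper alone.

How it is judged:
By the outcome, as a careful person would: the job done as asked, in the order asked, and still so for the second after the job is handed in, with the robot touching nothing.
It also fails if it takes over 66 s, if anything falls off the work surface, if the arm or the gripper's body presses on something with over 40 N, if the wrist force passes 120 N, or if a joint passes its speed limit or range.

## Working session

There is one attempt and no reset: what is moved stays moved. The work goes in short steps, Python scripts to look and compute and a tool call to move; the robot and the scene stay as the last step left them, time stands still between calls to the robot, and variables do not carry over. Pictures are saved under pics/ and viewed, at most 10 in all, crops included, and the job is handed in when it is done.

Besides the shell and the picture viewer there is one more tool, called after "Request:" by a JSON object that holds its "name" and its "arguments". send_rows: Moves the arm, as the interface text tells. Its arguments: {"type":"object","properties":{"motion":{"type":"array"},"squeeze":{"type":"number"}},"required":["motion"]}

```bash
ls; mkdir -p pics; python3 - <<'E'
from workcell import env, eyes
import cv2,numpy as np
for n in ("top","scene"):
    f=eyes.grab_frame(n); cv2.imwrite(f"pics/{n}0.png",f["pixels"][:,:,::-1]); np.savez(f"{n}0.npz",**f)
    print(n,f["fx"],f["cx"],f["cy"],np.round(f["R"],3).tolist(),f["t"])
print(env.state())
E
```

```text
pics
top 448.48086043850265 274.4236843885534 209.81154619452465 [[0.004, -1.0, 0.02], [-0.998, -0.006, -0.062], [0.062, -0.019, -0.998]] [-122.83367411  507.27141718 1443.11141321]
scene 473.41355371168316 274.41934413296764 208.90351994629265 [[0.683, 0.731, -0.011], [0.574, -0.545, -0.611], [-0.452, 0.41, -0.792]] [-274.66433919 -307.24500269 1615.42327928]
{'time_s': 0.1, 'qpos': array([ 6.90413769e+01,  1.83480953e+01,  8.96984564e+01, -4.48816915e-04,
        7.20460733e+01, -1.14726244e+00]), 'qvel': array([ 0.00364494, -0.05146082, -0.13345229, -0.01977625,  0.03122372,
        0.02474388]), 'effort': array([ 8.98639446e-04, -4.13323331e+01, -2.32507879e+01,  7.30613130e-02,
        4.20471956e-02, -4.15980594e-05]), 'ee_pos': array([194.73269887, 540.53651657, 213.20970051]), 'ee_rot': array([-1.79907385e+02, -1.42790258e-03,  1.60188777e+02]), 'force': array([ 0.16735014, -0.06430477,  0.20103604]), 'torque': array([ 0.01419209, -0.02719585,  0.00179783]), 'gripper_force': 0.0, 'gripper_width': 91.30574073421994}
```

View pics/top0.png

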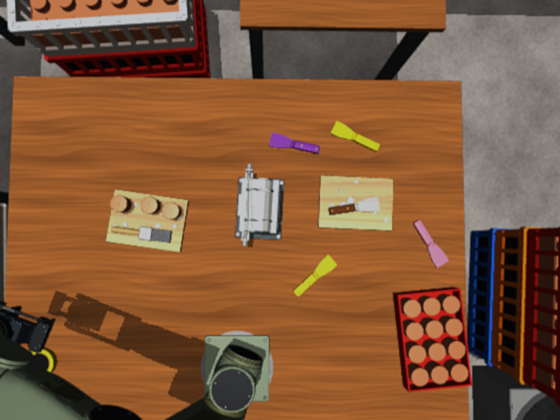

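View pics/scene0.png

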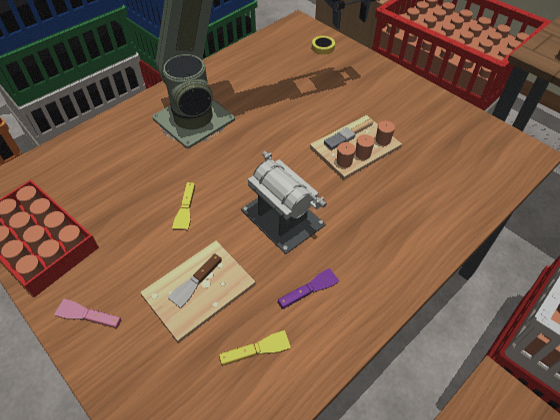

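Top view: mould at (262,207), with its front and catches on the image left, which is +y. The tool board is at (356,203).

Things that could be taken for the scraper:
- dark-handled steel one on the board, handle (343,209) and blade (368,205)
- purple (295,144)
- yellow (355,137) and (316,276)
- pink (431,243)

The one on the board matches the description, so I choose it and check it in a crop.

```bash
cat > h.py <<'E'
import numpy as np,cv2
from workcell import env,eyes
def load(n): return dict(np.load(n+'.npz'))
def grab(n,save=None):
    f=eyes.grab_frame(n)
    if save: np.savez(save,**f)
    return f
def cloud(f):
    v,u=np.mgrid[:f['depth'].shape[0],:f['depth'].shape[1]]; d=f['depth']
    c=np.stack([(u-f['cx'])/f['fx']*d,(v-f['cy'])/f['fy']*d,d],-1)
    return (c-f['t'])@f['R']
def plane(f,uv,z):
    uv=np.atleast_2d(uv).astype(float)
    r=np.c_[(uv[:,0]-f['cx'])/f['fx'],(uv[:,1]-f['cy'])/f['fy'],np.ones(len(uv))]@f['R']
    o=-f['R'].T@f['t']; return o+r*((z-o[2])/r[:,2])[:,None]
def proj(f,X):
    c=np.atleast_2d(X)@f['R'].T+f['t']; return c[:,:2]/c[:,2:]*[f['fx'],f['fy']]+[f['cx'],f['cy']]
E
python3 - <<'E'
from h import *
t=load('top0');s=load('scene0')
for f in(t,s): print('cam',-f['R'].T@f['t'])
P=cloud(t);Q=cloud(s)
p=t['pixels'].astype(int)
# handle in top: dark brown within board
box=np.zeros(p.shape[:2],bool);box[180:228,322:391]=1
m=box&(p.sum(2)<260)&(p[...,0]>p[...,2]+15)
v,u=np.nonzero(m);c=plane(t,np.c_[u,v],36)[:,:2]
r=cv2.minAreaRect(c.astype(np.float32));print('handle',len(u),r,c.mean(0))
b=box&(abs(p[...,0]-p[...,2])<35)&(p.sum(2)>250)
k,l,st,ce=cv2.connectedComponentsWithStats(b.astype(np.uint8))
i=1+st[1:,4].argmax();v,u=np.nonzero(l==i);c2=plane(t,np.c_[u,v],28.5)[:,:2];print('blade',len(u),cv2.minAreaRect(c2.astype(np.float32)),c2.mean(0))
for n,P_ in(('top',P),('scene',Q)):
    mm=(abs(P_[...,0]-470)<170)&(abs(P_[...,1]+0)<230)&(P_[...,2]>125)&(P_[...,2]<260)
    print(n,'zs',P_[mm][:,2].max(),np.histogram(P_[mm][:,2],bins=range(125,190,5)));print(cv2.minAreaRect(P_[mm][:,:2].astype(np.float32)),P_[mm].min(0),P_[mm].max(0))
print('board',np.median(P[185:195,330:340,2]),np.median(Q[290:300,195:205,2]),'table',np.median(P[300:320,340:360,2]))
a=cv2.resize(t['pixels'][155:260,225:400],None,fx=4,fy=4,interpolation=cv2.INTER_CUBIC)
cv2.imwrite('pics/c1.png',a[:,:,::-1])
bb=cv2.resize(s['pixels'][145:255,235:335],None,fx=5,fy=5,interpolation=cv2.INTER_CUBIC)
cv2.imwrite('pics/c2.png',bb[:,:,::-1])
E
```

```text
cam [ 417.23665502  -92.05048479 1473.91425635]
cam [1094.43332851 -629.85429913 1088.54564142]
handle 183 ((510.4295654296875, -335.634033203125), (23.844863891601562, 83.09608459472656), 9.743191719055176) [ 510.12737318 -335.51346622]
blade 307 ((518.843505859375, -419.1233215332031), (55.5009765625, 80.0641098022461), 9.782301902770996) [ 523.90483116 -423.22719212]
top zs 179.6263016669316 (array([ 62,  46, 218, 448, 190, 157, 170, 241, 413, 316,  31,   0]), array([125, 130, 135, 140, 145, 150, 155, 160, 165, 170, 175, 180, 185]))
((514.3099975585938, -71.5846939086914), (126.04855346679688, 241.31109619140625), 87.06745910644531) [ 395.40037543 -137.56715979  125.0434447 ] [636.36614967  -8.57421415 179.62630167]
scene zs 177.3899058188528 (array([ 77,  96, 250, 578, 183, 218, 158, 260, 448, 303,  16,   0]), array([125, 130, 135, 140, 145, 150, 155, 160, 165, 170, 175, 180, 185]))
((510.1801452636719, -74.18191528320312), (121.40398406982422, 243.63539123535156), 86.78543090820312) [ 390.65428893 -136.74454262  125.02971426] [634.32593744 -11.72617927 177.38990582]
board 18.663357887275488 19.25919352583999 table 0.8145025166983189
```

View pics/c1.png

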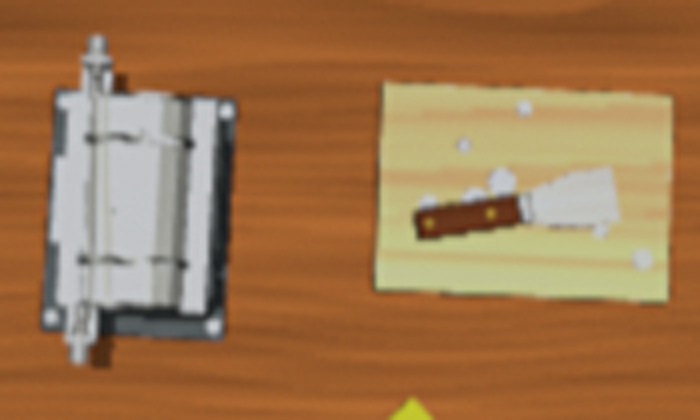

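View pics/c2.png

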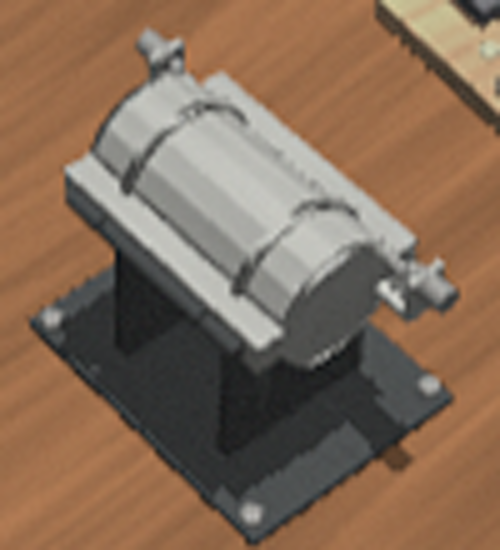

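Crop 1 shows a brown handle and bare steel blade at about (343,209) to (378,203) in the top view, so the choice is right; the blade points to -y. Crop 2 shows the hinge flange facing the scene camera and the catches on the far (+y) side, so the notch faces +y.

```bash
python3 - <<'E'
from h import *
from scipy.optimize import least_squares
for n in('top0','scene0'):
    f=load(n);P=cloud(f).reshape(-1,3)
    P=P[(abs(P[:,0]-512)<130)&(abs(P[:,1]+73)<75)&(P[:,2]>120)&(P[:,2]<185)]
    T=P[(P[:,2]>155)]
    def res(q): # line y=a+b(x-512), axis z
        d=(T[:,1]-q[0]-q[1]*(T[:,0]-512))/np.hypot(1,q[1]); return np.hypot(d,T[:,2]-q[2])-43
    o=least_squares(res,[-73,0,131],loss='soft_l1');a,b,z=o.x
    print(n,'axis y@512 %.1f slope %.2fdeg z %.1f'%(a,np.degrees(np.arctan(b)),z),'rms',np.std(res(o.x)))
    d=-(P[:,1]-a-b*(P[:,0]-512))/np.hypot(1,b)
    al=(P[:,0]-512)*np.cos(np.arctan(b))+(P[:,1]-a)*np.sin(np.arctan(b))
    F=(P[:,2]>136)&(P[:,2]<147)&(abs(al)<70)
    print('flange x pct',np.percentile(d[F],[0,2,98,100]),'flange z front',np.median(P[F&(d<-45),2]),'back',np.median(P[F&(d>45),2]))
    print('tube along pct',np.percentile(al[P[:,2]>150],[1,99]),'catch',al[d<-30].min(),al[d<-30].max(), 'lowfront',np.percentile(d[(abs(al)<30)],[0,1]))
    A=al[(d>46)&(d<60)&(P[:,2]>136)];print('back flange',A.min(),A.max())
E
```

```text
top0 axis y@512 -71.0 slope -2.64deg z 128.2 rms 2.604648699725705
flange x pct [-55.27797969 -53.96140007  61.30268122  63.50940555] flange z front 141.84557860500718 back 140.48875819429875
tube along pct [-106.43990487  112.48028   ] catch -118.16322355526437 122.0131148501414 lowfront [-62.80842111 -61.46396279]
back flange -75.81627627722385 80.21082230925494
scene0 axis y@512 -70.0 slope -2.97deg z 128.0 rms 2.5085367887701953
flange x pct [-56.43051832 -53.85043459  62.10402591  65.07963544] flange z front 142.00762672828816 back 140.67829622608141
tube along pct [-107.66643099  111.07776891] catch -123.25763106959738 120.40741279267819 lowfront [-56.43051832 -53.27508767]
back flange -83.37794895688013 78.59688162556182
```

Request:
{"name": "send_rows", "arguments": {"motion": [[0.4,-1,0,0,0,-0.98,1],[0.4,-1,0,0,0,-0.98,1],[0.4,-1,0,0,0,-0.98,1],[0.4,-1,0,0,0,-0.98,1],[0.4,-1,0,0,0,-0.98,1],[0.4,-1,0,0,0,-0.98,1],[0.4,-1,0,0,0,-0.98,1],[0.4,-1,0,0,0,-0.98,1],[0.4,-1,0,0,0,-0.98,1],[0.4,-1,0,0,0,-0.98,1],[0.4,-1,0,0,0,-0.98,1],[0.4,-1,0,0,0,-0.98,1],[0.4,-1,0,0,0,-0.98,1],[0.4,-1,0,0,0,-0.98,1]]}}

```text
time_s: 1.85
ee_pos: [394.8, 41.6, 214.0]
ee_rot: [180.0, -0.0, 101.5]
force: [-0.1, 0.0, 0.4]
gripper_width: 91.5
gripper_force: 0.0
```

Request:
{"name": "send_rows", "arguments": {"motion": [[0.238,-0.8,0,0,0,-0.029,1],[0.238,-0.8,0,0,0,-0.029,1],[0.238,-0.8,0,0,0,-0.029,1],[0.238,-0.8,0,0,0,-0.029,1],[0.238,-0.8,0,0,0,-0.029,1],[0.238,-0.8,0,0,0,-0.029,1],[0.238,-0.8,0,0,0,-0.029,1],[0.238,-0.8,0,0,0,-0.029,1],[0.238,-0.8,-0.1,0,0,-0.029,1],[0.238,-0.8,-0.2,0,0,-0.029,1],[0.238,-0.8,-0.28,0,0,-0.029,1],[0.238,-0.8,-0.28,0,0,-0.029,1],[0.238,-0.8,-0.28,0,0,-0.029,1]]}}

```text
time_s: 3.48
ee_pos: [515.0, -359.0, 75.8]
ee_rot: [179.9, 0.1, 99.7]
force: [-0.1, 0.2, 0.2]
gripper_width: 91.1
gripper_force: 0.0
```

```bash
python3 - <<'E'
from h import *
f=grab('scene','s1'); a=cv2.resize(f['pixels'][200:340,130:290],None,fx=4,fy=4,interpolation=cv2.INTER_CUBIC)
cv2.imwrite('pics/c3.png',a[:,:,::-1]); s=env.state();print(s['ee_pos'],s['ee_rot'],s['qpos'])
E
```

```text
[ 515.27516535 -359.41352784   76.3930369 ] [1.79826540e+02 1.63535977e-01 9.96782246e+01] [-3.59504638e+01  2.91631337e+01  9.32896781e+01  1.14452289e-02
  5.73089879e+01 -4.56350976e+01]
```

View pics/c3.png

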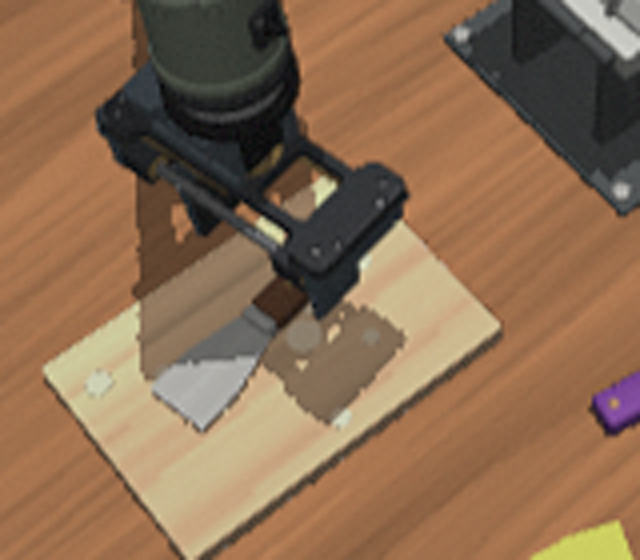

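The crop shows the gripper straddling the handle of the steel scraper, blade at crop (205,390). I'll go down and close.

Request:
{"name": "send_rows", "arguments": {"motion": [[0,0,-0.06,0,0,0,1],[0,0,-0.104,0,0,0,1],[0,0,-0.104,0,0,0,1],[0,0,-0.104,0,0,0,0],[0,0,-0.104,0,0,0,-0.6],[0,0,-0.104,0,0,0,-1],[0,0,-0.104,0,0,0,-1],[0,0,-0.104,0,0,0,-1],[0,0,-0.104,0,0,0,-1],[0,0,-0.104,0,0,0,-1],[0,0,-0.104,0,0,0,-1],[0,0,-0.104,0,0,0,-1]], "squeeze": 50}}

```text
time_s: 5.03
ee_pos: [513.9, -359.0, 21.9]
ee_rot: [-180.0, -0.0, 99.6]
force: [-0.0, 0.3, -0.6]
gripper_width: 25.8
gripper_force: 50.0
```

Request:
{"name": "send_rows", "arguments": {"motion": [[0,0,0.04,0,0,0,-1],[0,0,0.12,0,0,0,-1],[0,0,0.22,0,0,0,-1],[0,0,0.33,0,0,0,-1],[0,0,0.43,0,0,-0.05,-1],[0,0.06,0.46,0,0,-0.208,-1],[0.013,0.14,0.46,0,0,-0.208,-1],[0.013,0.24,0.46,0,0,-0.208,-1],[0.013,0.34,0.46,0,0,-0.208,-1],[0.013,0.44,0.46,0,0,-0.208,-1],[0.013,0.54,0.46,0,0,-0.208,-1],[0.013,0.64,0.46,0,0,-0.208,-1],[0.013,0.74,0.46,0,0,-0.208,-1],[0.013,0.83,0.46,0,0,-0.208,-1],[0.013,0.9,0.46,0,0,-0.208,-1],[0.013,0.946,0.46,0,0,-0.208,-1],[0.013,0.946,0.38,0,0,-0.208,-1],[0.013,0.946,0.3,0,0,-0.208,-1],[0.013,0.946,0.24,0,0,-0.208,-1],[0.013,0.946,0.236,0,0,-0.208,-1]]}}

```text
time_s: 7.52
ee_pos: [518.4, 113.6, 137.8]
ee_rot: [-179.7, 0.1, 87.2]
force: [-0.0, -0.2, -1.0]
gripper_width: 25.5
gripper_force: 50.0
```

```bash
cat > look.py <<'E'
from h import *
import sys
n=sys.argv[1]
s=env.state();print(s['ee_pos'],s['ee_rot'],s['force'],s['gripper_width'])
ims=[]
for c,col in(('top',0),('scene',1)):
    f=grab(c,f'{c}{n}'); u,v=proj(f,[515,20,130])[0].astype(int)
    w,h=(65,70)
    ims.append(cv2.resize(f['pixels'][max(0,v-h):v+h,max(0,u-w):u+w],(390,420),interpolation=cv2.INTER_CUBIC))
    print(c,'crop origin',u-w,v-h)
cv2.imwrite(f'pics/l{n}.png',np.hstack(ims)[:,:,::-1])
E
python3 look.py 2; python3 - <<'E'
from h import *
for c in('top2','scene2'):
    f=load(c);P=cloud(f)
    m=(abs(P[...,0]-517)<45)&(P[...,1]>0)&(P[...,1]<60)&(P[...,2]>100)&(P[...,2]<170)
    Q=P[m];print(c,len(Q),Q.min(0),Q.max(0))
    for y in range(0,60,10):
        q=Q[(Q[:,1]>=y)&(Q[:,1]<y+10)]
        if len(q):print(y,len(q),np.median(q,0),q[:,0].min(),q[:,0].max())
E
```

```text
[518.43332935 113.63056905 137.76728876] [-1.79676677e+02  8.21159422e-02  8.71724246e+01] [-0.02700612 -0.24687511 -1.04322616] 25.532572460557112
top crop origin 163 134
scene crop origin 242 101
top2 231 [495.25847629  13.68344074 138.95865732] [537.68432189  59.08080503 152.16970241]
10 38 [516.4212511   17.02649604 145.44584549] 495.48638892074797 537.6843218937543
20 48 [516.4637365   25.72172571 146.0399054 ] 495.35335772725375 537.4891983055038
30 45 [516.20273721  34.7185494  145.16363135] 495.25847628573536 537.2944078769506
40 59 [516.2382386   44.12623701 145.83313464] 495.38246029888904 537.226855366946
50 41 [516.19781289  55.40118118 145.15833132] 498.03079870395567 537.2047684229159
scene2 216 [490.70124278  12.52510195 142.85991378] [537.51349528  59.68391642 152.68464854]
10 36 [513.39575554  16.79385177 147.10853994] 490.94228082212385 536.4082872502269
20 45 [514.23985389  24.24396596 147.01051335] 490.70124277789057 534.8374988661556
30 45 [513.15414218  35.01208087 147.09678   ] 492.03850351673384 535.256745239262
40 50 [513.96502382  45.24118411 146.94492935] 491.7978862688133 537.5134952807803
50 40 [516.26923095  54.55309438 146.28416247] 491.7064212605423 534.96905321295
```

View pics/l2.png

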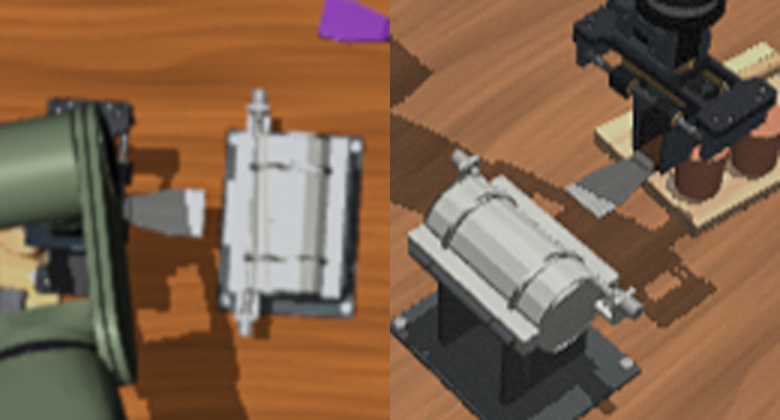

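Level blade, tip at about y=14, in line with the notch. I'll lower it and bring it over the lug.

Request:
{"name": "send_rows", "arguments": {"motion": [[0,0,-0.014,0,0,0,-1],[0,0,-0.028,0,0,0,-1],[0,0,-0.028,0,0,0,-1],[-0.001,-0.02,-0.028,0,0,0,-1],[-0.002,-0.04,-0.028,0,0,0,-1],[-0.0026,-0.05,-0.028,0,0,0,-1],[-0.0026,-0.05,-0.028,0,0,0,-1],[-0.0026,-0.05,-0.028,0,0,0,-1]]}}

```text
time_s: 8.62
ee_pos: [519.2, 89.0, 126.0]
ee_rot: [180.0, -0.0, 87.2]
force: [-0.4, 0.4, -1.1]
gripper_width: 25.4
gripper_force: 50.0
```

Request:
{"name": "send_rows", "arguments": {"motion": [[0,0,-0.001,0,0,0,-1],[0,0,-0.002,0,0,0,-1],[0,0,-0.003,0,0,0,-1],[0,0,-0.004,0,0,0,-1],[0,0,-0.004,0,0,0,-1]]}}

```text
time_s: 9.25
ee_pos: [519.1, 89.0, 123.9]
ee_rot: [-180.0, -0.0, 87.2]
force: [0.5, -0.2, -1.4]
gripper_width: 26.0
gripper_force: 50.0
```

Request:
{"name": "send_rows", "arguments": {"motion": [[0,0,-0.001,0,0,0,-1],[0,0,-0.002,0,0,0,-1],[0,0,-0.003,0,0,0,-1],[0,0,-0.004,0,0,0,-1],[0,0,-0.004,0,0,0,-1]]}}

```text
time_s: 9.88
ee_pos: [519.1, 89.0, 121.9]
ee_rot: [180.0, 0.0, 87.2]
force: [0.7, -0.0, -1.2]
gripper_width: 25.2
gripper_force: 50.0
```

Request:
{"name": "send_rows", "arguments": {"motion": [[0,0,-0.001,0,0,0,-1],[0,0,-0.002,0,0,0,-1],[0,0,-0.003,0,0,0,-1],[0,0,-0.003,0,0,0,-1]]}}

```text
time_s: 10.38
ee_pos: [519.2, 89.0, 120.9]
ee_rot: [180.0, 0.0, 87.2]
force: [-0.9, 0.8, 2.6]
gripper_width: 25.5
gripper_force: 50.0
```

```bash
python3 - <<'E'
from h import *
for c in('top','scene'):
    f=grab(c,c+'3');P=cloud(f)
    m=(abs(P[...,0]-517)<30)&(P[...,1]>-20)&(P[...,1]<50)&(P[...,2]>100)&(P[...,2]<160)
    Q=P[m]
    for y in range(-20,50,5):
        q=Q[(Q[:,1]>=y)&(Q[:,1]<y+5)]
        if len(q):print(c,y,len(q),np.round(np.median(q,0),1),q[:,0].min().round(),q[:,0].max().round(),q[:,2].min().round(1))
E
```

```text
top -20 27 [507.7 -18.3 140.9] 487.0 547.0 136.8
top -15 34 [521.1 -11.8 125.7] 488.0 545.0 121.1
top -10 32 [513.3  -8.4 127.8] 488.0 536.0 124.5
top -5 17 [515.   -2.6 127.6] 494.0 539.0 123.9
top 0 28 [517.6   3.1 127.5] 497.0 539.0 122.1
top 5 30 [517.6   7.9 127.9] 497.0 539.0 122.1
top 10 16 [516.2  12.3 128.5] 497.0 539.0 125.7
top 15 29 [518.   17.9 129.6] 496.0 539.0 124.1
top 20 30 [517.7  22.9 128.4] 496.0 539.0 125.0
top 25 16 [514.4  27.3 128.9] 497.0 535.0 125.4
top 30 24 [519.   32.9 128.2] 499.0 536.0 123.2
top 35 25 [517.8  36.6 129.4] 499.0 536.0 120.6
top 40 12 [519.1  42.3 128.5] 502.0 535.0 122.1
top 45 21 [517.7  46.1 126.6] 503.0 533.0 122.1
scene -20 26 [517.4 -17.6 141.5] 489.0 545.0 138.8
scene -15 4 [498.8 -13.4 137. ] 488.0 510.0 135.6
scene -10 10 [522.8  -6.9 130.4] 493.0 536.0 127.3
scene -5 24 [513.2  -3.  130. ] 491.0 537.0 125.8
scene 0 23 [513.8   1.9 129.6] 492.0 536.0 126.8
scene 5 30 [515.2   8.1 129.3] 490.0 535.0 124.6
scene 10 19 [510.7  13.4 129.4] 492.0 535.0 126.1
scene 15 24 [514.5  17.9 128.6] 491.0 534.0 124.1
scene 20 23 [515.5  22.8 128.6] 492.0 535.0 123.9
scene 25 22 [516.8  27.3 129.7] 492.0 534.0 124.7
scene 30 21 [517.6  32.9 128.5] 492.0 535.0 124.9
scene 35 20 [511.8  37.6 128.7] 498.0 533.0 124.3
scene 40 19 [515.3  43.  128.5] 496.0 533.0 123.9
scene 45 14 [515.9  47.5 129. ] 500.0 530.0 124.6
```

Contact on the lug. I'll raise slightly and slide in.

Request:
{"name": "send_rows", "arguments": {"motion": [[0,0,0.003,0,0,0,-1],[0,0,0.003,0,0,0,-1],[-0.0002,-0.004,0.003,0,0,0,-1],[-0.0004,-0.008,0.003,0,0,0,-1],[-0.0006,-0.012,0.003,0,0,0,-1],[-0.0008,-0.016,0.003,0,0,0,-1],[-0.001,-0.02,0.003,0,0,0,-1],[-0.001,-0.02,0.003,0,0,0,-1]]}}

```text
time_s: 11.48
ee_pos: [518.6, 78.8, 122.0]
ee_rot: [180.0, -0.0, 87.2]
force: [-0.5, 0.4, -1.4]
gripper_width: 25.6
gripper_force: 50.0
```

Request:
{"name": "send_rows", "arguments": {"motion": [[-0.0002,-0.004,0,0,0,0,-1],[-0.0004,-0.008,0,0,0,0,-1],[-0.0006,-0.012,0,0,0,0,-1],[-0.0008,-0.016,0,0,0,0,-1],[-0.0008,-0.016,0,0,0,0,-1]]}}

```text
time_s: 12.1
ee_pos: [518.2, 70.8, 122.0]
ee_rot: [180.0, 0.0, 87.2]
force: [-0.5, 0.4, -1.8]
gripper_width: 25.6
gripper_force: 50.0
```

Request:
{"name": "send_rows", "arguments": {"motion": [[0,-0.002,0,0,0,0,-1],[0,-0.004,0,0,0,0,-1],[0,-0.006,0,0,0,0,-1],[0,-0.006,0,0,0,0,-1]]}}

```text
time_s: 12.6
ee_pos: [518.3, 68.3, 122.0]
ee_rot: [180.0, -0.0, 87.2]
force: [0.7, 1.6, -1.4]
gripper_width: 26.0
gripper_force: 50.0
```

Bottom of the notch felt. I'll back off 3 mm and work out the levering rows.

```bash
python3 - <<'E'
import numpy as np
d=np.array([-.049,-.9988,0]);z=np.array([0,0,1.]);a=np.array([-.9988,.049,0])
L=78
for al in range(0,46,3):
    r=np.radians(al);v=np.array([-L*np.cos(r)+3.5*np.sin(r),-L*np.sin(r)-3.5*np.cos(r)])-[-L,-3.5]
    s=d*(v[0]-3)+z*(v[1]-1)
    print(al,np.round(s/500,3).tolist(),np.round(a*al/60,3).tolist())
E
```

```text
0 [0.0, 0.006, -0.002] [-0.0, 0.0, 0.0]
3 [0.0, 0.005, -0.01] [-0.05, 0.002, 0.0]
6 [0.0, 0.004, -0.018] [-0.1, 0.005, 0.0]
9 [0.0, 0.003, -0.026] [-0.15, 0.007, 0.0]
12 [0.0, 0.001, -0.034] [-0.2, 0.01, 0.0]
15 [-0.0, -0.001, -0.042] [-0.25, 0.012, 0.0]
18 [-0.0, -0.004, -0.05] [-0.3, 0.015, 0.0]
21 [-0.0, -0.007, -0.057] [-0.35, 0.017, 0.0]
24 [-0.001, -0.01, -0.065] [-0.4, 0.02, 0.0]
27 [-0.001, -0.014, -0.072] [-0.449, 0.022, 0.0]
30 [-0.001, -0.018, -0.079] [-0.499, 0.024, 0.0]
33 [-0.001, -0.023, -0.086] [-0.549, 0.027, 0.0]
36 [-0.001, -0.028, -0.092] [-0.599, 0.029, 0.0]
39 [-0.002, -0.033, -0.099] [-0.649, 0.032, 0.0]
42 [-0.002, -0.039, -0.105] [-0.699, 0.034, 0.0]
45 [-0.002, -0.045, -0.11] [-0.749, 0.037, 0.0]
```

Request:
{"name": "send_rows", "arguments": {"motion": [[0,0.006,-0.001,0,0,0,-1],[0,0.006,-0.002,0,0,0,-1],[0,0.005,-0.01,-0.05,0.002,0,-1],[0,0.004,-0.018,-0.1,0.005,0,-1],[0,0.003,-0.026,-0.15,0.007,0,-1],[0,0.001,-0.034,-0.2,0.01,0,-1],[0,-0.001,-0.042,-0.25,0.012,0,-1],[0,-0.004,-0.05,-0.3,0.015,0,-1],[0,-0.004,-0.05,-0.3,0.015,0,-1]], "squeeze": 60}}

```text
time_s: 13.72
ee_pos: [518.0, 65.7, 97.1]
ee_rot: [-179.9, 18.1, 87.3]
force: [-0.9, -2.6, 2.0]
gripper_width: 25.6
gripper_force: 60.0
```

Request:
{"name": "send_rows", "arguments": {"motion": [[0,-0.003,-0.007,-0.05,0.002,0,-1],[0,-0.006,-0.015,-0.1,0.005,0,-1],[0,-0.01,-0.022,-0.149,0.007,0,-1],[-0.001,-0.014,-0.029,-0.199,0.01,0,-1],[-0.001,-0.014,-0.029,-0.199,0.01,0,-1]]}}

```text
time_s: 14.35
ee_pos: [517.6, 59.4, 82.1]
ee_rot: [-179.9, 29.9, 87.2]
force: [-0.8, 0.7, -0.1]
gripper_width: 25.5
gripper_force: 60.0
```

```bash
python3 look.py 4; python3 - <<'E'
from h import *
for c in('top4','scene4'):
    P=cloud(load(c)).reshape(-1,3); d=-(P[:,1]+70.5)*.9988-(P[:,0]-512.5)*.049; al=(P[:,0]-512.5)
    for lo,hi in((-54,-46),(48,56),(-4,4)):
        q=P[(d>lo)&(d<hi)&(abs(al)>35)&(abs(al)<75)&(P[:,2]>120)];print(c,lo,len(q),np.median(q[:,2]))
E
```

```text
[517.63501786  59.44610112  82.1271692 ] [-179.92335855   29.91340409   87.22761904] [-0.78310015  0.70872612 -0.07336338] 25.475231587625924
top crop origin 163 134
scene crop origin 242 101
top4 -54 67 149.6082818986185
top4 48 77 141.72554187061783
top4 -4 72 175.54800377206047
scene4 -54 67 149.88083495627797
scene4 48 117 141.63212159557256
scene4 -4 73 175.66694716955178
```

View pics/l4.png

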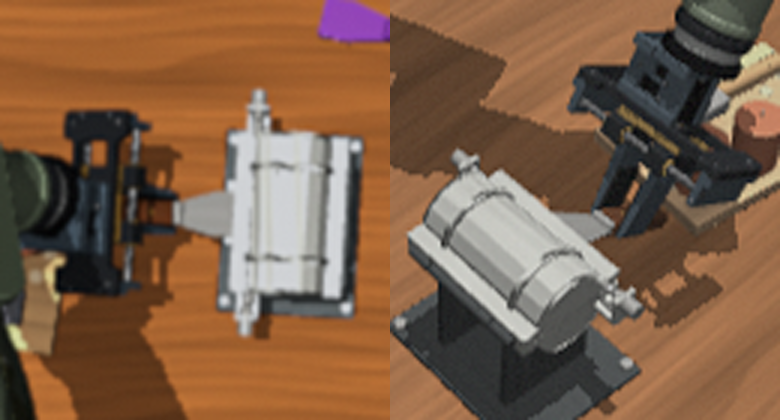

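Front flange is up 8 mm, right at release. The gripper stays clear of the candles. I'll lever a bit further.

Request:
{"name": "send_rows", "arguments": {"motion": [[0,-0.005,-0.007,-0.05,0.003,0,-1],[0,-0.01,-0.013,-0.1,0.005,0,-1],[-0.001,-0.015,-0.02,-0.15,0.008,0,-1],[-0.001,-0.015,-0.02,-0.15,0.008,0,-1],[-0.001,-0.015,-0.02,-0.15,0.008,0,-1]]}}

```text
time_s: 15.08
ee_pos: [517.5, 51.8, 72.6]
ee_rot: [180.0, 38.8, 87.1]
force: [0.0, 1.0, -1.4]
gripper_width: 25.3
gripper_force: 60.0
```

```bash
cat > ang.py <<'E'
from h import *
def q(c):
    P=cloud(grab(c)).reshape(-1,3); d=-(P[:,1]+70.5)*.9988-(P[:,0]-512.5)*.049; al=(P[:,0]-512.5)
    for lo,hi in((-54,-46),(48,56),(-4,4)):
        p=P[(d>lo)&(d<hi)&(abs(al)>35)&(abs(al)<75)&(P[:,2]>120)]
        print(c,lo,len(p),np.median(p[:,2]) if len(p) else 0)
    p=P[(abs(al)<77)&(d>-70)&(d<150)&(P[:,2]>176)]
    if len(p):print('high',len(p),p[:,2].max(),np.median(d[(abs(al)<77)&(d>-70)&(d<150)&(P[:,2]>p[:,2].max()-15)]))
for c in('top','scene'):q(c)
s=env.state();print(s['ee_pos'],s['ee_rot'],s['force'],s['gripper_width'],s['time_s'])
E
python3 ang.py
```

```text
top -54 59 155.61439503686574
top 48 78 142.88892210886388
top -4 73 178.5063293362187
high 444 186.65342585616372 1.3291821234504697
scene -54 68 155.15182179843418
scene 48 118 142.229701121811
scene -4 74 177.66317897819147
high 460 185.2098046606622 4.886357259814208
[517.37022723  51.47699597  72.78762236] [179.99355904  38.88402356  87.11981915] [-0.18193922  1.11885629 -2.05699263] 25.71667617468275 15.175
```

Catches let go and the half rests ajar at about 0.13. I'll work out the swing path, with the blade tip following the flange arc.

```bash
cat > swing.py <<'E'
from h import *
s=env.state();p=s['ee_pos'];a0=s['ee_rot'][1]
d=np.array([-.049,-.9988]);O=np.array([512.5,-70.5])
X0=(p[:2]-O)@d
def tcp(tip,al):
    r=np.radians(al);x=np.array([np.cos(r),np.sin(r)]);z=np.array([-np.sin(r),np.cos(r)])
    return np.array(tip)-99.5*x-5*z
def surf(th,r=103,off=1.5): # tip mid, off below the face
    return np.array([58-r*np.cos(th)-off*np.sin(th),131+r*np.sin(th)-off*np.cos(th)])
W=[]
for k in range(1,6): # level to 10 deg
    f=k/5; t0=np.array([-47.7,139.2]);W.append((t0+(np.array([-45.5,139.5])-t0)*f,a0+(8-a0)*f,'pre'))
for th in np.r_[.12:1.74:.09]: W.append((surf(th,off=1.5 ),8*max(0,1-th/.8),'%.2f'%th))
for tip,al,l in W:
    t=tcp(tip,al);sh=np.r_[d*(t[0]-X0),t[1]-p[2]]/500
    rv=np.array([-.9988,.049])*(al-a0)/60
    print(l,np.round([*sh,*rv,0,-1],3).tolist())
E
python3 swing.py
```

```text
pre [0.001, 0.012, 0.017, 0.103, -0.005, 0.0, -1.0]
pre [0.001, 0.023, 0.035, 0.206, -0.01, 0.0, -1.0]
pre [0.002, 0.032, 0.055, 0.308, -0.015, 0.0, -1.0]
pre [0.002, 0.038, 0.075, 0.411, -0.02, 0.0, -1.0]
pre [0.002, 0.042, 0.096, 0.514, -0.025, 0.0, -1.0]
0.12 [0.002, 0.041, 0.105, 0.534, -0.026, 0.0, -1.0]
0.21 [0.002, 0.039, 0.126, 0.549, -0.027, 0.0, -1.0]
0.30 [0.002, 0.035, 0.147, 0.564, -0.028, 0.0, -1.0]
0.39 [0.001, 0.029, 0.168, 0.579, -0.028, 0.0, -1.0]
0.48 [0.001, 0.022, 0.188, 0.594, -0.029, 0.0, -1.0]
0.57 [0.001, 0.013, 0.207, 0.609, -0.03, 0.0, -1.0]
0.66 [0.0, 0.003, 0.225, 0.624, -0.031, 0.0, -1.0]
0.75 [-0.0, -0.008, 0.243, 0.639, -0.031, 0.0, -1.0]
0.84 [-0.001, -0.021, 0.258, 0.647, -0.032, 0.0, -1.0]
0.93 [-0.002, -0.036, 0.27, 0.647, -0.032, 0.0, -1.0]
1.02 [-0.002, -0.051, 0.28, 0.647, -0.032, 0.0, -1.0]
1.11 [-0.003, -0.067, 0.29, 0.647, -0.032, 0.0, -1.0]
1.20 [-0.004, -0.084, 0.297, 0.647, -0.032, 0.0, -1.0]
1.29 [-0.005, -0.101, 0.304, 0.647, -0.032, 0.0, -1.0]
1.38 [-0.006, -0.119, 0.308, 0.647, -0.032, 0.0, -1.0]
1.47 [-0.007, -0.137, 0.311, 0.647, -0.032, 0.0, -1.0]
1.56 [-0.008, -0.156, 0.312, 0.647, -0.032, 0.0, -1.0]
1.65 [-0.009, -0.174, 0.312, 0.647, -0.032, 0.0, -1.0]
1.74 [-0.009, -0.193, 0.31, 0.647, -0.032, 0.0, -1.0]
```

Request:
{"name": "send_rows", "arguments": {"motion": [[0.001,0.012,0.017,0.103,-0.005,0,-1],[0.001,0.023,0.035,0.206,-0.01,0,-1],[0.002,0.032,0.055,0.308,-0.015,0,-1],[0.002,0.038,0.075,0.411,-0.02,0,-1],[0.002,0.042,0.096,0.514,-0.025,0,-1],[0.002,0.041,0.105,0.534,-0.026,0,-1],[0.002,0.039,0.126,0.549,-0.027,0,-1],[0.002,0.035,0.147,0.564,-0.028,0,-1],[0.001,0.029,0.168,0.579,-0.028,0,-1],[0.001,0.022,0.188,0.594,-0.029,0,-1],[0.001,0.022,0.188,0.594,-0.029,0,-1]]}}

```text
time_s: 16.55
ee_pos: [518.2, 62.3, 167.5]
ee_rot: [180.0, 3.3, 87.1]
force: [-0.4, 1.7, -2.6]
gripper_width: 25.8
gripper_force: 60.0
```

```bash
python3 ang.py; python3 look.py 5 >/dev/null
```

```text
top -54 75 131.6475002992765
top 48 75 147.35723217887008
top -4 75 198.1457200666432
high 1652 206.15548148927667 4.7757698615975315
scene -54 8 132.18119729203815
scene 48 128 145.83832768767874
scene -4 80 197.6340781257975
high 1738 206.45630329037755 8.79882330416132
[518.10186998  62.6716129  166.73801674] [179.99698386   3.27680768  87.19771744] [ 1.32012514  1.43470872 -2.75157185] 25.484885000262725 16.65
```

View pics/l5.png

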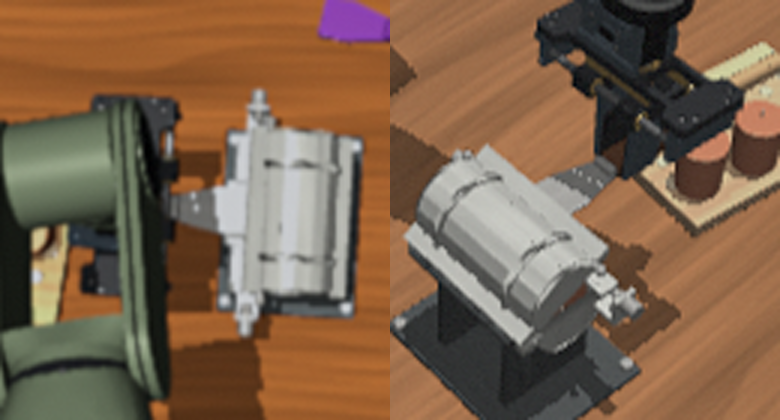

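The half is riding up on the blade, about 0.45 open, candle visible below. I'll continue the arc.

Request:
{"name": "send_rows", "arguments": {"motion": [[0,-0.009,0.019,0.015,-0.001,0,-1],[-0.001,-0.019,0.037,0.03,-0.002,0,-1],[-0.001,-0.03,0.055,0.045,-0.002,0,-1],[-0.002,-0.043,0.07,0.053,-0.003,0,-1],[-0.003,-0.058,0.082,0.053,-0.003,0,-1],[-0.003,-0.073,0.092,0.053,-0.003,0,-1],[-0.004,-0.089,0.102,0.053,-0.003,0,-1],[-0.005,-0.106,0.109,0.053,-0.003,0,-1],[-0.006,-0.123,0.116,0.053,-0.003,0,-1],[-0.007,-0.141,0.12,0.053,-0.003,0,-1],[-0.008,-0.159,0.123,0.053,-0.003,0,-1],[-0.009,-0.178,0.124,0.053,-0.003,0,-1],[-0.01,-0.196,0.124,0.053,-0.003,0,-1],[-0.01,-0.215,0.122,0.053,-0.003,0,-1],[-0.01,-0.215,0.122,0.053,-0.003,0,-1],[-0.01,-0.215,0.122,0.053,-0.003,0,-1]]}}

```text
time_s: 18.75
ee_pos: [512.7, -45.0, 227.4]
ee_rot: [-179.9, 0.1, 87.2]
force: [0.8, 0.8, -1.6]
gripper_width: 25.5
gripper_force: 60.0
```

```bash
python3 ang.py; python3 look.py 6 >/dev/null
```

```text
top -54 61 352.1774162893184
top 48 75 132.22950031218596
top -4 75 356.3967707588285
high 3778 632.5209915911519 18.80514845534602
scene -54 157 349.28937700352367
scene 48 22 130.78342313956563
scene -4 251 347.6952984704931
high 8949 628.5371589449885 23.472019465936114
[512.71849825 -44.76703227 227.44444203] [-1.79955202e+02  1.14489698e-01  8.72195472e+01] [-0.14921472  0.33921818 -1.41684257] 25.461212952456098 18.85
```

View pics/l6.png

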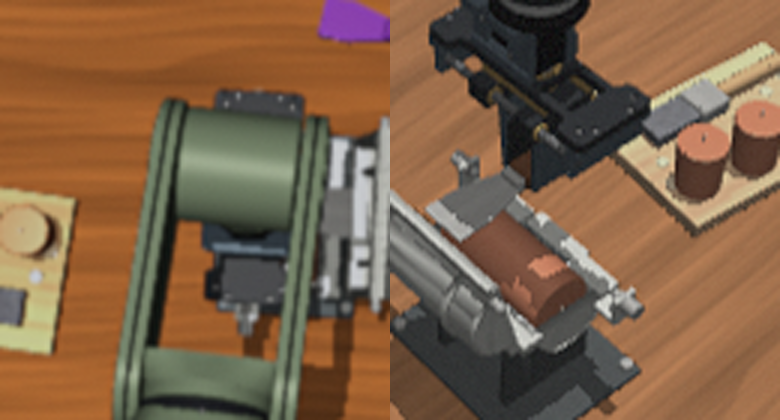

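Mould fully open, pillar in the lower half. I'll back off, lift, and go across to above the tool board.

Request:
{"name": "send_rows", "arguments": {"motion": [[0.002,0.04,0,0,0,0,-1],[0.005,0.1,0,0,0,0,-1],[0.006,0.14,0.02,0,0,0,-1],[0.006,0.14,0.1,0,0,0,-1],[0.006,0.14,0.18,0,0,0,-1],[0.006,0.08,0.18,0,0,0,-1],[0.006,0,0.18,0,0,0,-1],[0.006,-0.1,0.18,0,0,0,-1],[0.006,-0.2,0.18,0,0,0,-1],[0.006,-0.3,0.18,0,0,0,-1],[0.006,-0.4,0.18,0,0,0.05,-1],[0.004,-0.5,0.18,0,0,0.15,-1],[0.003,-0.58,0.18,0,0,0.208,-1],[0.003,-0.628,0.12,0,0,0.208,-1],[0.003,-0.628,0.02,0,0,0.208,-1],[0.003,-0.628,-0.1,0,0,0.208,-1],[0.003,-0.628,-0.2,0,0,0.208,-1],[0.003,-0.628,-0.29,0,0,0.208,-1],[0.003,-0.628,-0.35,0,0,0.208,-1],[0.003,-0.628,-0.35,0,0,0.208,-1]]}}

```text
time_s: 21.45
ee_pos: [512.8, -357.7, 49.9]
ee_rot: [-179.7, -0.1, 99.7]
force: [-0.4, -0.3, -1.1]
gripper_width: 25.7
gripper_force: 60.0
```

```bash
python3 ang.py; python3 - <<'E'
from h import *
for c in('top','scene'):
    f=grab(c,c+'7');P=cloud(f);z0=env.state()['ee_pos'][2]
    m=(abs(P[...,0]-527)<32)&(P[...,1]>-462)&(P[...,1]<-385)&(P[...,2]>z0-20)&(P[...,2]<z0+30)
    q=P[m]
    if len(q)>20:
        A=np.c_[q[:,:2]-[514,-359],np.ones(len(q))];w=np.linalg.lstsq(A,q[:,2],rcond=None)[0]
        print(c,len(q),'slopes deg',np.degrees(w[:2]),'z at origin',w[2],q.min(0),q.max(0))
E
```

```text
top -54 72 131.6529794927439
top 48 75 133.09614516095897
top -4 64 159.85202749748902
high 627 246.66219437890328 87.9224889839701
scene -54 63 132.45682946615662
scene 48 20 132.1857316385422
scene -4 83 158.4530360308734
high 1198 245.2727785153621 89.9062486858142
[ 515.00823734 -359.40840371   53.3889591 ] [179.97712808   0.18478126  99.6916244 ] [-0.2245905   0.47880375 -1.33441035] 25.815007256514424 21.55
scene 457 slopes deg [1.19478113 0.07056657] z at origin 62.090849735589714 [ 502.30312242 -461.40339799   55.3236066 ] [ 552.09960912 -385.01388288   68.83917823]
```

Blade still level and the mould open. I'll lower gently to contact.

Request:
{"name": "send_rows", "arguments": {"motion": [[0,0,-0.02,0,0,0,-1],[0,0,-0.04,0,0,0,-1],[0,0,-0.052,0,0,0,-1],[0,0,-0.058,0,0,0,-1],[0,0,-0.06,0,0,0,-1],[0,0,-0.061,0,0,0,-1],[0,0,-0.061,0,0,0,-1]], "squeeze": 10}}

```text
time_s: 22.52
ee_pos: [514.3, -359.1, 22.2]
ee_rot: [-180.0, 0.1, 99.7]
force: [-0.2, -0.3, -1.3]
gripper_width: 25.7
gripper_force: 10.0
```

Request:
{"name": "send_rows", "arguments": {"motion": [[0,0,-0.001,0,0,0,-1],[0,0,-0.0015,0,0,0,-1],[0,0,-0.0015,0,0,0,-1],[0,0,-0.0015,0,0,0,-1]]}}

```text
time_s: 23.02
ee_pos: [514.4, -359.2, 21.9]
ee_rot: [-180.0, 0.2, 99.7]
force: [-1.1, 0.5, 5.5]
gripper_width: 25.8
gripper_force: 10.0
```

In contact; release and rise.

Request:
{"name": "send_rows", "arguments": {"motion": [[0,0,0,0,0,0,-0.4],[0,0,0,0,0,0,0],[0,0,0,0,0,0,0.6],[0,0,0,0,0,0,1],[0,0,0,0,0,0,1],[0,0,0,0,0,0,1],[0,0,0.02,0,0,0,1],[0,0,0.06,0,0,0,1],[0,0,0.15,0,0,0,1],[0,0,0.27,0,0,0,1],[-0.1,0,0.4,0,0,0,1],[-0.3,-0.1,0.5,0,0,0,1],[-0.4,-0.1,0.5,0,0,0,1],[-0.4,-0.1,0.5,0,0,0,1],[-0.4,-0.1,0.5,0,0,0,1],[-0.4,-0.1,0.5,0,0,0,1]]}}

```text
time_s: 25.02
ee_pos: [314.5, -408.9, 271.6]
ee_rot: [180.0, 0.2, 99.6]
force: [-0.3, 0.1, 0.1]
gripper_width: 91.1
gripper_force: 0.0
```

```bash
python3 ang.py; python3 - <<'E'
from h import *
f=grab('scene','s8');cv2.imwrite('pics/f8.png',f['pixels'][:,:,::-1])
E
```

```text
top -54 73 132.29006792491046
top 48 76 133.04778928566816
top -4 63 160.75034678917152
high 627 245.43274887320146 87.64483282208161
scene -54 68 131.74766327077617
scene 48 18 131.02855516926996
scene -4 83 159.68817088870628
high 1203 244.08185107111214 90.29624164432394
[ 315.16144624 -408.50982969  270.75339812] [-1.79965485e+02  7.01676485e-02  9.97557725e+01] [ 0.25079226  0.69206996 -0.42428981] 91.24858539905544 25.125
```

View pics/f8.png

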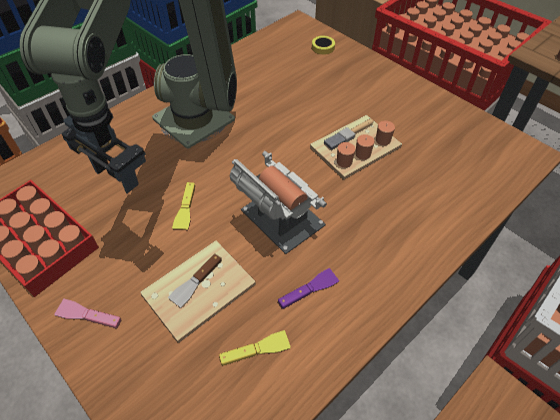

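The scraper lies flat on its board at (195,280). The mould is open at (280,195) with the pillar in the lower half, and the candles and brush at (357,145) are untouched.

```bash
python3 -c "
from workcell import env
print(env.job_done())"
```

```text
the job is handed in; nothing more can be done
None
```

The job is handed in at about 25 s: the mould was levered open and swung right back with the blade, the pillar candle lies in the lower half, the scraper is flat on its own board again, and the finished candles and brush are untouched.

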